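# Lock off the shaker, clear its deck, load the tin and reset the stop

## Task

Press the red mushroom stop fully down first, so the shaker is locked off. With it still down, put every grey stone chip into the grey waste bin and stand the round steel tin upright on the white ring in the middle of the shaker deck, centred. Last of all, turn the mushroom clockwise until it has come fully up again, and leave the weight, bottle and other things where they are.

Things in the scene. Friction and masses are not known exactly. Their poses are not given: they have to be found in the camera images.
- shaker: Low laboratory shaker, fixed, with a flat dark rubber deck 260 mm (its x) by 340 mm (its y) whose top is 60 mm above the bench; origin under its centre at bench level. No rim.
- mark (a point): Centre, at deck height, of the thin white painted ring (about 75 mm across, flat) in the middle of the deck: the tin's place. A chip may lie on or near it.
- stop_box: Yellow stop box, fixed, 85 x 85 mm and 70 mm high, origin under its centre. The red mushroom stop stands upright in its top: head a round disc 40 mm across and 24 mm tall (straight sides from 4 to 19 mm above its underside), on a 22 mm stem.
- stop_top (a point): Centre of the mushroom's top face: 114 mm above the bench when up, 108 mm when pressed. The head's underside is 24 mm lower, so 20 mm (up) or 14 mm (pressed) above the box's top. Pressing it down takes about 3 N over its 6 mm, and it stays where it is left. A small white arrow is painted on it.
- stop_turn (a joint): Turn of the mushroom, rad, growing clockwise seen from above: 0 at the start, end stop at 1.1. Light (0.03 N m) and stays where left. Turning it screws it upward, evenly, 6 mm over the whole turn, so a pressed mushroom turned to the end stop is fully up again; pressing it after that pushes it down and turns it back.
- bin: Grey open waste bin, fixed, 150 x 150 mm outside, 100 mm high, walls and floor 4 mm; origin under its centre.
- bin_in (a point): Centre of the bin's inner floor, 4 mm above the bench.
- tin: Closed round steel sample tin, 56 mm across and 38 mm tall, 0.2 kg, standing on the bench at first; origin at the centre of its underside, z up its axis.
- chip0: Grey stone chip (broken core offcut), a rough block 36 (x) x 26 (y) x 24 (z) mm, its last quarter or so at the +x end narrower, lower and skewed, the rest full width; origin at the middle of its underside. At first on the deck, flat. May be absent (None).
- chip1: Grey stone chip (broken core offcut), a rough block 42 (x) x 24 (y) x 22 (z) mm, its last quarter or so at the +x end narrower, lower and skewed, the rest full width; origin at the middle of its underside. At first on the deck, flat. May be absent (None).
- chip2: Grey stone chip (broken core offcut), a rough block 32 (x) x 28 (y) x 22 (z) mm, its last quarter or so at the +x end narrower, lower and skewed, the rest full width; origin at the middle of its underside. At first on the deck, flat. May be absent (None).
- chip3: Grey stone chip (broken core offcut), a rough block 40 (x) x 28 (y) x 26 (z) mm, its last quarter or so at the +x end narrower, lower and skewed, the rest full width; origin at the middle of its underside. At first on the deck, flat. May be absent (None).
- chip4: Grey stone chip (broken core offcut), a rough block 34 (x) x 24 (y) x 20 (z) mm, its last quarter or so at the +x end narrower, lower and skewed, the rest full width; origin at the middle of its underside. At first on the deck, flat. May be absent (None).
- chip5: Grey stone chip (broken core offcut), a rough block 38 (x) x 30 (y) x 24 (z) mm, its last quarter or so at the +x end narrower, lower and skewed, the rest full width; origin at the middle of its underside. At first on the deck, flat. May be absent (None).
- weight: Bystander: a small brass knobbed weight, 30 mm across and 46 mm tall, standing on the shaker deck among the chips; origin at the centre of its underside.
- reagent: Bystander: an amber glass bottle, 60 mm across and 150 mm tall, standing on the bench; origin at the centre of its underside.
- beaker: Bystander: an open clear beaker, 70 mm across and 90 mm tall, on the bench beyond the shaker; origin at the centre of its underside.
- dish: Bystander: a white ceramic dish, 90 mm across and 30 mm tall, on the bench beyond the shaker; origin at the centre of its underside.
There are look-alikes about, which are no part of the job. What is shaped like the chip0 but blue or green is not meant. What is shaped like the chip3 but pink is not meant.

How it is judged (in metres and radians):
On the way, in this order (a step that is already met when the one before it is completed fails the run):
1. the stop is pressed fully down (z of stop_top in the frame of stop_box below 0.1092 m), for 0.2 s.
2. with the stop still down, every chip lies in the bin and the tin stands on the ring (x of chip0 in the frame of bin_in between -0.071 and 0.071 m and y of chip0 in the frame of bin_in between -0.071 and 0.071 m and z of each of chip0, chip1, chip2, chip3, chip4, chip5 in the frame of bin_in below 0.09 m and linear speed of each of chip0, chip1, chip2, chip3, chip4, chip5 below 0.05 m/s and x of chip1 in the frame of bin_in between -0.071 and 0.071 m and y of chip1 in the frame of bin_in between -0.071 and 0.071 m and x of chip2 in the frame of bin_in between -0.071 and 0.071 m and y of chip2 in the frame of bin_in between -0.071 and 0.071 m and x of chip3 in the frame of bin_in between -0.071 and 0.071 m and y of chip3 in the frame of bin_in between -0.071 and 0.071 m and x of chip4 in the frame of bin_in between -0.071 and 0.071 m and y of chip4 in the frame of bin_in between -0.071 and 0.071 m and x of chip5 in the frame of bin_in between -0.071 and 0.071 m and y of chip5 in the frame of bin_in between -0.071 and 0.071 m and horizontal distance between tin and mark below 0.015 m and angle between tin's own z axis and vertical below 0.1 rad and z of tin in the frame of mark between -0.004 and 0.006 m and linear speed of tin below 0.03 m/s and contact force between tin and the fingers below 0.1 N and z of stop_top in the frame of stop_box below 0.1098 m and value of joint stop_turn below 0.4 rad), for 0.2 s.
3. the mushroom is turned clockwise and is up again (value of joint stop_turn above 0.85 rad and z of stop_top in the frame of stop_box above 0.112 m), for 0.2 s.
At the end, for the whole second after the job is handed in: Every chip lies in the bin, below its rim; the tin stands upright on the deck within 15 mm of the ring's centre, released; the mushroom has been turned clockwise by at least 0.85 rad and is up to within 2 mm; all at rest (all of step 3 and x of chip0 in the frame of bin_in between -0.071 and 0.071 m and y of chip0 in the frame of bin_in between -0.071 and 0.071 m and z of each of chip0, chip1, chip2, chip3, chip4, chip5 in the frame of bin_in below 0.09 m and linear speed of each of chip0, chip1, chip2, chip3, chip4, chip5 below 0.05 m/s and x of chip1 in the frame of bin_in between -0.071 and 0.071 m and y of chip1 in the frame of bin_in between -0.071 and 0.071 m and x of chip2 in the frame of bin_in between -0.071 and 0.071 m and y of chip2 in the frame of bin_in between -0.071 and 0.071 m and x of chip3 in the frame of bin_in between -0.071 and 0.071 m and y of chip3 in the frame of bin_in between -0.071 and 0.071 m and x of chip4 in the frame of bin_in between -0.071 and 0.071 m and y of chip4 in the frame of bin_in between -0.071 and 0.071 m and x of chip5 in the frame of bin_in between -0.071 and 0.071 m and y of chip5 in the frame of bin_in between -0.071 and 0.071 m and horizontal distance between tin and mark below 0.015 m and angle between tin's own z axis and vertical below 0.1 rad and z of tin in the frame of mark between -0.004 and 0.006 m and linear speed of tin below 0.03 m/s and contact force between tin and the fingers below 0.1 N); the robot touches nothing.
It fails at once if the weight, bottle or beaker is moved over 35 mm or tipped (distance of any of weight, reagent, beaker from where it was at the start of the episode above 0.035 m or angle between any of weight, reagent, beaker's own z axis and vertical above 0.6 rad).
It fails at once if the dish is moved over 35 mm (distance of dish from where it was at the start of the episode above 0.035 m).
Of chip0, chip1, chip2, chip3, chip4, chip5 only 4 to 6 are there at a start; the rules pass over those that are not, and their reading is None.
At some moment in a run one of chip0, chip1, chip2, chip3, chip4, chip5 may be knocked a few centimetres aside while the robot is not near it.
Once in a run the grip may slacken for a moment while it holds something.
It also fails if it takes over 208 s, if anything falls off the work surface, if the arm or the gripper's body presses on something with over 40 N, if the wrist force passes 120 N, or if a joint passes its speed limit or range.

## Robot

A 6-joint arm with a two-finger parallel gripper is mounted at the origin on the work surface. World frame = base frame: x ahead of the robot, y to its left, z up, the work surface at z = 0. Lengths are in mm, angles in rad, forces in N, time in s.
With the tool pointing down it reaches from about 300 to 775 mm from the base axis. Payload 14.6 kg.
Tool frame: the origin (TCP) lies midway between the tips of the shut fingers; the grasp point (between the pads) lies 19 mm behind it; z points along the fingers, y is the line along which they close (so a half turn about z gives the same grasp; the last joint's range is limited). The gripper opens to 94 mm and grips with 3 to 60 N. Pads are 16 mm wide; open, the fingers measure 119 mm over their backs; the gripper's body (75 mm by 177 mm) begins 78 mm behind the grasp point.
Start: joints at [1.222, 0.3, 1.521, -0, 1.321, -0.067], TCP at [152.944, 528.297, 205.446] pointing down, gripper open.
Joint ranges: [-3.03, 3.03], [-0.79, 2.21], [0.23, 2.52], [-1.04, 4.18], [0, 3.07], [-2.55, 2.55]. Speed limits (rad/s): [2.22, 2.22, 2.57, 3.14, 3.14, 3.14].

## Interface

Orientations are given as a 3x3 rotation matrix whose columns are the frame's x, y, z axes.
In Python, from station import monitor, capture, job gives the robot as it stands.
- The arm moves only by the tool jog_arm, never from a script. Its argument "deltas" is a list of rows, each a list of 7 numbers: the shift along the world's x, y, z in mm, then the turn, a rotation vector about the world's x, y, z in rad, then the finger opening in mm, from 0 to 94. A call has 1 to 20 rows; each row is the pose to reach, as a shift and turn from the pose commanded when the call began; what a row does not reach only later rows make up. A row lasts 1/8 s, in which the tool goes at most 62.5 mm and 10.7 degrees, less where a joint would pass 70% of its speed; a pose out of reach is approached as far as the arm can. A call with a gripper value outside its range is refused whole. The fingers move at their own pace and stop on an object; "squeeze" is the grip in N (left out, the last holds). Time passes only in rows, so rows that repeat a pose let the fingers close. It gives the time, the measured TCP pose, the force, the opening and the grip force at its end, in the units of the state.
- monitor.get_obs(): the state, without advancing time (a new reading comes with each control period).
- capture(name): name is "scene" or "top" or "wrist"; returns a dict with "image" (420x560x3 uint8, blue, green, red), "camera_matrix" (3x3 intrinsics, pixels), "k1" (the pictures are not rectified: a ray, as slopes to the right and down, at radius r is drawn at 1 + k1 r^2 times it, then the intrinsics apply), "rvec" (rotation vector, rad) and "tvec" (3), from world to camera coordinates, as OpenCV has them; the wrist camera has in their place "tool_from_camera" (4x4, takes a point from camera to tool coordinates, whose origin is the TCP and whose axes are the flange's). Camera axes: x right, y down, z forward; pixel columns grow to the right and rows downward; lengths in mm; the calibration is good to about 2 mm. A picture is of the moment at which its call begins: read the wrist's pose just before it. There is no depth.
- job.sign_off(): hands the job in; it is judged then, once.
The state is a dict: "clock": time; "qpos": joint angles; "qd": joint speeds; "effort": joint torques, N m; "tool_pos": TCP position; "eef_rot": TCP orientation; "force": force on the tool from outside, world axes, zero at the start; "wrist_torque": the same for the moment, N m; "finger_gap": opening from 0.0 (shut) to 1.0 (fully open); "finger_force": force on a finger pad.
Only numpy, scipy, OpenCV 4.12 (cv2) and the standard library are available. Lean on these libraries where they do the work, as an engineer would, in place of code of your own. Each camera call takes 0.05 s, during which the arm holds its last target. There are 200 camera calls.

## Working session

There is one attempt and no reset: what is moved stays moved. The work goes in short steps, Python scripts to look and compute and a tool call to move; the robot and the scene stay as the last step left them, time stands still between calls to the robot, and variables do not carry over. Pictures are saved under pics/ and viewed, at most 14 in all, crops included, and the job is handed in when it is done.

Besides the shell and the picture viewer there is one more tool, called after "Emit:" as name([rows], argument=value, ...), one row to a line, values as JSON. jog_arm: Moves the arm, as the interface text tells. Its arguments: {"type":"object","properties":{"deltas":{"type":"array"},"squeeze":{"type":"number"}},"required":["deltas"]}

```bash
mkdir -p pics
cat > h.py <<'E'
import numpy as np, cv2
from station import monitor, capture, job
def cam(c, obs=None):
    K=np.array(c["camera_matrix"],float)
    if "rvec" in c:
        R=cv2.Rodrigues(np.array(c["rvec"],float))[0]; t=np.array(c["tvec"],float).ravel()
        return K,c["k1"],R.T,-R.T@t
    T=np.array(c["tool_from_camera"],float); Rt=np.array(obs["eef_rot"],float).reshape(3,3)
    return K,c["k1"],Rt@T[:3,:3],Rt@T[:3,3]+np.array(obs["tool_pos"],float)
def ray(cm,uv,z):
    K,k1,R,o=cm
    p=cv2.undistortPoints(np.array(uv,float).reshape(-1,1,2),K,np.array([k1,0,0,0.]))[:,0]
    d=np.c_[p,np.ones(len(p))]@R.T
    return (o+d*((z-o[2])/d[:,2])[:,None])[:,:2]
def proj(cm,P):
    K,k1,R,o=cm
    q=(np.array(P,float).reshape(-1,3)-o)@R
    return cv2.projectPoints(q,np.zeros(3),np.zeros(3),K,np.array([k1,0,0,0.]))[0][:,0]
def shot(n,f=None):
    obs=monitor.get_obs(); c=capture(n)
    if f: cv2.imwrite("pics/"+f+".png",c["image"])
    return c["image"],cam(c,obs)
E
python3 - <<'E'
from h import *
for n in("scene","top","wrist"):
    im,cm=shot(n,n+"0"); print(n,cm[3].round(0),cm[2][:,2].round(2),cm[0][0,0],cm[1])
print(monitor.get_obs())
E
```

```text
scene [1053. -639.  793.] [-0.46  0.6  -0.65] 491.6430800991808 -0.08378084963087513
top [ 401.   -4. 1219.] [ 0.16 -0.   -0.99] 393.22721463114755 -0.021955852435675254
wrist [ 72. 552. 384.] [ 0.27 -0.08 -0.96] 335.5686681642491 0.026108608399337742
{'clock': 0.15, 'qpos': array([ 1.22239167e+00,  3.00309243e-01,  1.52141719e+00, -4.28405286e-06,
        1.32067461e+00, -6.66106647e-02]), 'qd': array([-0.00092458, -0.00234008, -0.00170575, -0.00021087,  0.00067756,
        0.00047715]), 'effort': array([ 2.29144884e-03, -5.31966770e+01, -3.52811873e+01,  7.08915177e-02,
        2.36243958e-02,  8.73421271e-06]), 'tool_pos': array([152.88991428, 528.13006894, 205.04444332]), 'eef_rot': array([[-9.60558401e-01,  2.78078197e-01, -2.72082577e-04],
       [ 2.78078326e-01,  9.60558101e-01, -7.61239482e-04],
       [ 4.96670207e-05, -8.06875247e-04, -9.99999673e-01]]), 'force': array([-0.7461131 , -0.3815792 , -0.15530416]), 'wrist_torque': array([-0.02750981,  0.02738516,  0.00181009]), 'finger_force': 0.0, 'finger_gap': 0.9976887666172887}
```

View pics/top0.png

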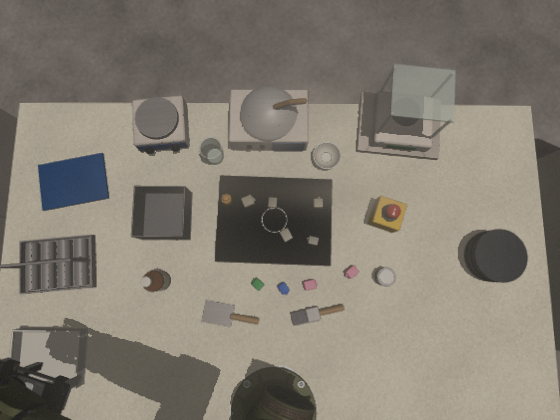

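View pics/scene0.png

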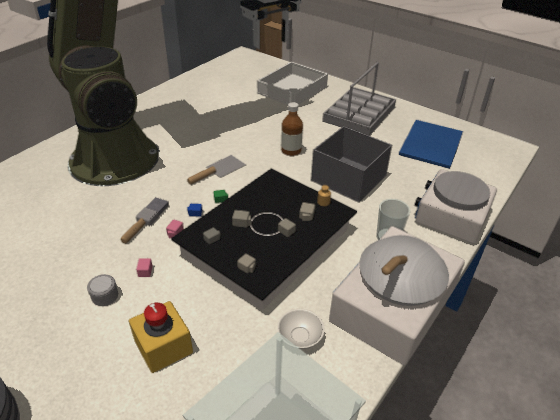

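Top view: five grey chips on the deck at (248,201), (272,202), (318,203), (287,235), (313,240); weight (226,199), ring (274,220), stop (392,212), bin (162,212), tin (385,276), bottle (155,281). The scene view confirms five chips.

```bash
cat > m1.py <<'E'
from h import *
im,cm=shot("top"); im2,cm2=shot("scene")
def red(i):
    h=cv2.cvtColor(i,cv2.COLOR_BGR2HSV); m=(((h[...,0]<6)|(h[...,0]>174))&(h[...,1]>170)&(h[...,2]>70)).astype(np.uint8)
    n,l,s,c=cv2.connectedComponentsWithStats(m); k=1+np.argmax(s[1:,4]); return s[k],c[k],(l==k)
for i,c in((im,cm),(im2,cm2)):
    s,ce,_=red(i); print("red",s,ce,ray(c,[ce],104))
h=cv2.cvtColor(im,cv2.COLOR_BGR2HSV)
m=((h[...,0]>20)&(h[...,0]<32)&(h[...,1]>150)&(h[...,2]>90)).astype(np.uint8)
m[:, :340]=0; m=cv2.morphologyEx(m|red(im)[2].astype(np.uint8),cv2.MORPH_CLOSE,np.ones((5,5)))
cs=max(cv2.findContours(m,0,2)[0],key=cv2.contourArea); r=cv2.minAreaRect(cs); print("box",r, ray(cm,[r[0]],70), ray(cm,cv2.boxPoints(r),70))
# bright on deck
g=cv2.cvtColor(im,cv2.COLOR_BGR2GRAY)
roi=g[182:262,221:329]; m=(roi>75).astype(np.uint8)
n,l,s,c=cv2.connectedComponentsWithStats(m)
for k in range(1,n):
    if s[k][4]>15: print(s[k],c[k]+[221,182],ray(cm,[c[k]+[221,182]],75))
for nm,(u,v) in dict(bin_rim=(162,212),bottle=(155,281),weight=(226,199),tin=(385,276),ring=(274,220)).items():
    print(nm,ray(cm,[(u,v)],{'bin_rim':100,'bottle':150,'weight':100,'tin':38,'ring':60}[nm]))
print("bin corners",ray(cm,[(135,187),(186,185),(190,238),(134,238)],100))
print("deck",ray(cm,[(219,176),(332,179),(331,265),(215,262)],60))
cv2.imwrite("pics/deck.png",np.hstack([cv2.resize(im[170:270,205:420],None,fx=3.7,fy=3.7,interpolation=3)]))
E
python3 m1.py
```

```text
Traceback (most recent call last):
  File "m1.py", line 7, in <module>
    s,ce,_=red(i); print("red",s,ce,ray(c,[ce],104))
           ~~~^^^
  File "m1.py", line 5, in red
    n,l,s,c=cv2.connectedComponentsWithStats(m); k=1+np.argmax(s[1:,4]); return s[k],c[k],(l==k)
                                                     ~~~~~~~~~^^^^^^^^^
ValueError: attempt to get argmax of an empty sequence
```

View pics/wrist0.png

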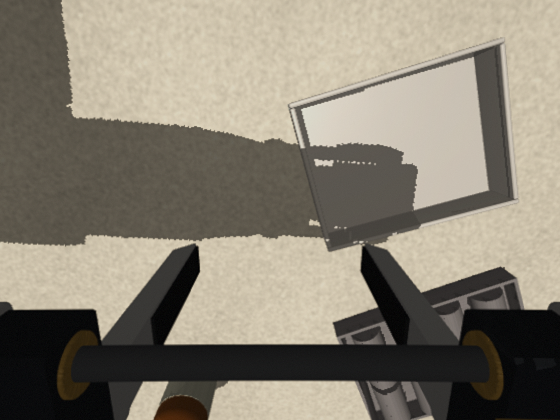

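The wrist view shows bare bench, with the fingers spanning columns 190–370 near row 245. I'll loosen the red threshold.

```bash
sed -i 's/h\[...,1\]>170)&(h\[...,2\]>70/h[...,1]>150)\&(h[...,2]>40/; s/h\[...,1\]>150)&(h\[...,2\]>90/h[...,1]>120)\&(h[...,2]>60/;s/h\[...,0\]>20/h[...,0]>14/' m1.py
python3 - <<'E'
import cv2
im=cv2.imread('pics/top0.png');h=cv2.cvtColor(im,cv2.COLOR_BGR2HSV)
print(h[206:218:3,386:400:3].tolist(),h[222,382])
E
python3 m1.py
```

```text
[[[18, 41, 93], [6, 102, 122], [5, 111, 136], [5, 116, 138], [9, 113, 140]], [[10, 62, 94], [5, 114, 132], [4, 120, 144], [9, 60, 162], [4, 119, 141]], [[13, 60, 89], [4, 122, 134], [5, 112, 146], [4, 118, 151], [4, 127, 142]], [[15, 45, 79], [6, 110, 114], [4, 120, 142], [3, 122, 144], [7, 129, 136]]] [ 22 136 173]Traceback (most recent call last):
  File "m1.py", line 7, in <module>
    s,ce,_=red(i); print("red",s,ce,ray(c,[ce],104))
           ~~~^^^
  File "m1.py", line 5, in red
    n,l,s,c=cv2.connectedComponentsWithStats(m); k=1+np.argmax(s[1:,4]); return s[k],c[k],(l==k)
                                                     ~~~~~~~~~^^^^^^^^^
    return _wrapfunc(a, 'argmax', axis=axis, out=out, **kwds)
    return bound(*args, **kwds)
ValueError: attempt to get argmax of an empty sequence
```

```bash
sed -i 's/h\[...,0\]<6)|/h[...,0]<11)|/; s/h\[...,1\]>150)&(h\[...,2\]>40)/h[...,1]>95)\&(h[...,2]>90)/' m1.py; sed -i 's/).astype(np.uint8)$/).astype(np.uint8); m[:, :340]*=(i.shape[0]<0 or abs(0)<1 and 1)/;t' m1.py; sed -i 's/; m\[:, :340\]\*=(i.*$//' m1.py; python3 m1.py
```

```text
red [387 204  14  14 120] [393.48333333 210.575     ] [[ 575.60039744 -341.56741075]]
red [144 302  23  19 304] [154.82236842 311.91776316] [[ 573.64370308 -339.24528132]]
box ((389.0871887207031, 213.37615966796875), (27.393835067749023, 26.531787872314453), 16.699243545532227) [[ 572.43775139 -338.43228617]] [[ 545.97530515 -287.29594217]
 [ 622.38614079 -312.54138213]
 [ 599.12488283 -390.0404846 ]
 [ 523.12213881 -364.02888184]]
[ 81   0  27  26 468] [318.36752137 193.21367521] [[ 630.7719504  -128.91627909]]
[ 0 11 11 11 93] [225.82795699 198.22580645] [[613.81254182 144.99889779]]
[ 20  12  15  13 128] [247.8046875 200.15625  ] [[608.44277811  79.89511312]]
[ 40  15  16  26 127] [270.22047244 204.96850394] [[594.46409384  13.53259147]]
[56 26  9  6 16] [281.25  209.875] [[580.03436138 -19.06301913]]
[ 51  40  21  20 137] [284.86861314 233.40145985] [[510.66891081 -29.92875049]]
[41 42  9  8 16] [265.625 227.75 ] [[526.86448723  26.35822394]]
[86 54 12  9 82] [312.79268293 240.01219512] [[ 491.89278321 -111.24529225]]
bin_rim [[567.64582841 324.56998334]]
bottle [[373.29115362 319.0762531 ]]
weight [[606.89434112 141.17231858]]
tin [[ 389.19015049 -328.4319847 ]]
ring [[551.80120532   2.14051018]]
bin corners [[640.6899155  407.32129022]
 [647.54549941 258.76135087]
 [493.33026517 240.75009974]
 [492.1489902  400.77984623]]
deck [[ 684.81282661  169.46981182]
 [ 677.86787744 -172.26918272]
 [ 420.40183098 -165.29147936]
 [ 426.96955913  173.58402834]]
```

View pics/deck.png

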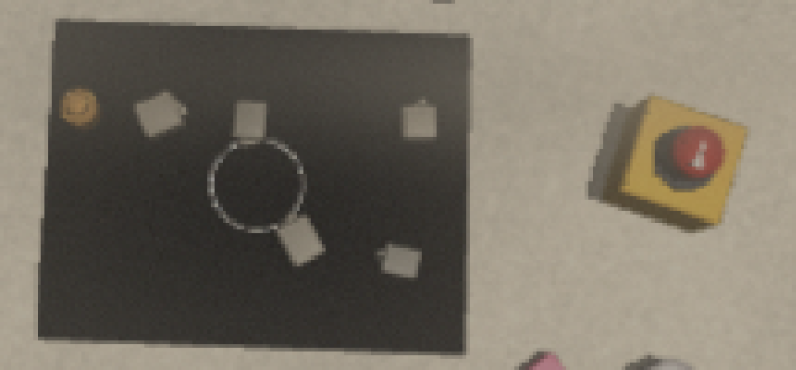

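The enlarged crop shows the ring centred at crop (257,184), five chips around it, and the mushroom head at crop (698,152). The two views agree on the stop at about (574,-339). I'll press it first.

Emit:
jog_arm([
  [0,0,50,0,0,0,0],
  [40,-60,50,0,0,0.1,0],
  [421,-867,50,0,0,0.28,0],
  [421,-867,50,0,0,0.28,0],
  [421,-867,50,0,0,0.28,0],
  [421,-867,50,0,0,0.28,0],
  [421,-867,50,0,0,0.28,0],
  [421,-867,50,0,0,0.28,0],
  [421,-867,50,0,0,0.28,0],
  [421,-867,50,0,0,0.28,0],
  [421,-867,50,0,0,0.28,0],
  [421,-867,50,0,0,0.28,0],
  [421,-867,50,0,0,0.28,0],
  [421,-867,50,0,0,0.28,0],
  [421,-867,50,0,0,0.28,0],
  [421,-867,50,0,0,0.28,0],
  [421,-867,50,0,0,0.28,0],
  [421,-867,50,0,0,0.28,0],
  [421,-867,-35,0,0,0.28,0],
  [421,-867,-75,0,0,0.28,0],
])

```text
clock: 2.95
tool_pos: [573.8, -337.7, 129.7]
eef_rot: [[-1.0, 0.001, 0.001], [0.001, 1.0, -0.001], [-0.001, -0.001, -1.0]]
force: [1.4, -0.8, 0.1]
finger_gap: 0.001
finger_force: 0.0
```

Emit:
jog_arm([
  [0,-1,-10,0,0,0,0],
  [0,-1,-16,0,0,0,0],
  [0,-1,-20,0,0,0,0],
  [0,-1,-23,0,0,0,0],
  [0,-1,-24,0,0,0,0],
  [0,-1,-24,0,0,0,0],
  [0,-1,-24,0,0,0,0],
])

```text
clock: 3.82
tool_pos: [574.7, -340.1, 108.2]
eef_rot: [[-1.0, 0.002, 0.003], [0.002, 1.0, -0.002], [-0.003, -0.002, -1.0]]
force: [2.6, 0.3, 7.2]
finger_gap: 0.006
finger_force: 3.7
```

Emit:
jog_arm([
  [0,0,-2,0,0,0,0],
  [0,0,-2,0,0,0,0],
  [0,0,-2,0,0,0,0],
])

```text
clock: 4.2
tool_pos: [575.1, -340.3, 107.9]
eef_rot: [[-1.0, 0.002, 0.004], [0.002, 1.0, -0.003], [-0.004, -0.003, -1.0]]
force: [-2.8, 2.9, 19.3]
finger_gap: 0.007
finger_force: 9.6
```

Emit:
jog_arm([
  [0,0,60,0,0,0,0],
  [0,0,110,0,0,0,94],
  [30,40,176,0,0,0,94],
  [56,341,176,0,0,0,94],
  [56,341,176,0,0,0,94],
  [56,341,176,0,0,0,94],
  [56,341,176,0,0,0,94],
  [56,341,176,0,0,0,94],
  [56,341,176,0,0,0,94],
  [56,341,176,0,0,0,94],
  [56,341,176,0,0,0,94],
  [56,341,176,0,0,0,94],
])

```text
clock: 5.7
tool_pos: [629.9, 0.1, 280.4]
eef_rot: [[-1.0, 0.003, -0.0], [0.003, 1.0, -0.0], [0.0, -0.0, -1.0]]
force: [1.0, 0.4, -0.1]
finger_gap: 0.996
finger_force: 0.0
```

```bash
cat > deck.py <<'E'
from h import *
import sys
im,cm=shot("wrist",sys.argv[1]); 
g=cv2.cvtColor(im,cv2.COLOR_BGR2GRAY); np.save("w.npy",g)
print(monitor.get_obs()["tool_pos"].round(1))
deck=proj(cm,[(x,y,60) for x,y in((425,168),(680,166),(677,-168),(422,-164))])
roi=np.zeros_like(g); cv2.fillConvexPoly(roi,deck.astype(np.int32),1)
m=((g>95)&(roi>0)).astype(np.uint8)
m=cv2.morphologyEx(m,cv2.MORPH_OPEN,np.ones((5,5)))
vis=im.copy(); cv2.polylines(vis,[deck.astype(np.int32)],1,(0,255,0))
for c in cv2.findContours(m,0,2)[0]:
    if cv2.contourArea(c)<120: continue
    w=cv2.minAreaRect(ray(cm,c.reshape(-1,2),82).astype(np.float32)); px=c.reshape(-1,2).mean(0)
    hsv=cv2.cvtColor(im,cv2.COLOR_BGR2HSV); mm=np.zeros_like(g); cv2.drawContours(mm,[c],-1,1,-1)
    b=cv2.boxPoints(w); e=b[1]-b[0] if np.linalg.norm(b[1]-b[0])>np.linalg.norm(b[2]-b[1]) else b[2]-b[1]
    print("px",px.round(),"c",np.round(w[0],1),"size",np.round(sorted(w[1]),1),"long axis rad",round(float(np.arctan2(e[1],e[0])),2),"sat",round(cv2.mean(hsv,mm)[1]))
    cv2.polylines(vis,[proj(cm,np.c_[b,[82]*4]).astype(np.int32)],1,(0,0,255))
cv2.imwrite("pics/"+sys.argv[1]+"v.png",vis)
E
python3 deck.py w1
```

```text
[6.299e+02 3.000e-01 2.804e+02]
px [350. 168.] c [607.2  77.7] size [29.4 38. ] long axis rad -1.18 sat 54
px [167. 165.] c [ 602.9 -126.4] size [27.  29.2] long axis rad 0.0 sat 50
px [284. 157.] c [599.9   7.7] size [25.  34.7] long axis rad -0.09 sat 47
px [248.  69.] c [508.6 -31.5] size [27.3 39.8] long axis rad 0.5 sat 40
px [171.  52.] c [ 491.4 -110.6] size [22.5 27.6] long axis rad 1.35 sat 36
```

View pics/w1v.png

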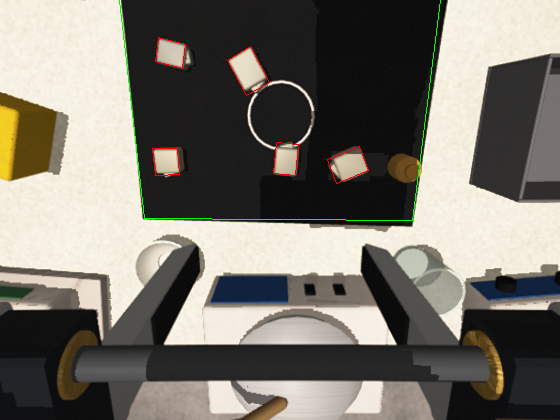

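The wrist view shows the five chips cleanly boxed: px (350,168), (167,165), (284,157), (248,69), (171,52). The ring is at (281,115), the weight at (404,168) and the bin to the right. Sizes and positions match the top view, so I'll grasp the chip at (600,8) first.

Emit:
jog_arm([
  [-30,8,-50,0,0,-0.09,50],
  [-30,8,-110,0,0,-0.09,50],
  [-30,8,-165,0,0,-0.09,50],
  [-30,8,-195,0,0,-0.09,50],
  [-30,8,-215,0,0,-0.09,50],
  [-30,8,-216,0,0,-0.09,50],
  [-30,8,-216,0,0,-0.09,10],
  [-30,8,-216,0,0,-0.09,10],
  [-30,8,-216,0,0,-0.09,10],
  [-30,8,-216,0,0,-0.09,10],
  [-30,8,-216,0,0,-0.09,10],
  [-30,8,-180,0,0,-0.09,10],
  [-30,8,-130,0,0,-0.09,10],
  [-30,8,-90,0,0,-0.09,10],
  [-30,8,-90,0,0,-0.09,10],
], squeeze=25)

```text
clock: 7.62
tool_pos: [601.0, 9.3, 193.7]
eef_rot: [[-0.996, 0.092, 0.006], [0.092, 0.996, -0.0], [-0.006, 0.0, -1.0]]
force: [-0.9, 0.4, -0.8]
finger_gap: 0.276
finger_force: 25.0
```

Emit:
jog_arm([
  [-10,303,0,0,0,0,10],
  [-10,303,0,0,0,0,10],
  [-10,303,0,0,0,0,10],
  [-10,303,0,0,0,0,10],
  [-10,303,0,0,0,0,10],
  [-10,303,0,0,0,0,10],
  [-10,303,-60,0,0,0,10],
  [-10,303,-115,0,0,0,10],
  [-10,303,-130,0,0,0,10],
  [-10,303,-130,0,0,0,10],
  [-10,303,-130,0,0,0,45],
  [-10,303,-130,0,0,0,45],
  [-10,303,-130,0,0,0,45],
  [-10,303,-70,0,0,0,50],
  [-10,303,-10,0,0,0,50],
  [-10,303,0,0,0,0,50],
])

```text
clock: 9.62
tool_pos: [591.2, 312.9, 195.9]
eef_rot: [[-0.996, 0.092, 0.007], [0.092, 0.996, 0.003], [-0.007, 0.004, -1.0]]
force: [-0.0, 1.4, -0.4]
finger_gap: 0.53
finger_force: 0.0
```

Emit:
jog_arm([
  [17,-234,0,0,0,-1.09,50],
  [17,-234,0,0,0,-1.09,50],
  [17,-234,0,0,0,-1.09,50],
  [17,-234,0,0,0,-1.09,50],
  [17,-234,0,0,0,-1.09,50],
  [17,-234,0,0,0,-1.09,50],
  [17,-234,0,0,0,-1.09,50],
  [17,-234,-50,0,0,-1.09,50],
  [17,-234,-100,0,0,-1.09,50],
  [17,-234,-124,0,0,-1.09,50],
  [17,-234,-126,0,0,-1.09,50],
  [17,-234,-126,0,0,-1.09,10],
  [17,-234,-126,0,0,-1.09,10],
  [17,-234,-126,0,0,-1.09,10],
  [17,-234,-126,0,0,-1.09,10],
  [17,-234,-126,0,0,-1.09,10],
  [17,-234,-90,0,0,-1.09,10],
  [17,-234,-40,0,0,-1.09,10],
  [17,-234,0,0,0,-1.09,10],
  [17,-234,0,0,0,-1.09,10],
])

```text
clock: 12.12
tool_pos: [608.1, 78.4, 193.9]
eef_rot: [[-0.379, 0.925, 0.006], [0.925, 0.379, 0.0], [-0.002, 0.005, -1.0]]
force: [0.2, 0.3, -1.2]
finger_gap: 0.318
finger_force: 25.0
```

Emit:
jog_arm([
  [-62,267,0,0,0,0,10],
  [-62,267,0,0,0,0,10],
  [-62,267,0,0,0,0,10],
  [-62,267,0,0,0,0,10],
  [-62,267,0,0,0,0,10],
  [-62,267,0,0,0,0,10],
  [-62,267,-60,0,0,0,10],
  [-62,267,-115,0,0,0,10],
  [-62,267,-130,0,0,0,10],
  [-62,267,-130,0,0,0,10],
  [-62,267,-130,0,0,0,45],
  [-62,267,-130,0,0,0,45],
  [-62,267,-130,0,0,0,45],
  [-62,267,-70,0,0,0,50],
  [-62,267,-10,0,0,0,50],
  [-62,267,0,0,0,0,50],
])

```text
clock: 14.12
tool_pos: [546.1, 346.1, 195.7]
eef_rot: [[-0.379, 0.925, 0.007], [0.925, 0.379, 0.004], [0.001, 0.008, -1.0]]
force: [0.4, 0.4, -0.8]
finger_gap: 0.534
finger_force: 0.0
```

Emit:
jog_arm([
  [-36,-376,0,0,0,-1.46,50],
  [-36,-376,0,0,0,-1.46,50],
  [-36,-376,0,0,0,-1.46,50],
  [-36,-376,0,0,0,-1.46,50],
  [-36,-376,0,0,0,-1.46,50],
  [-36,-376,0,0,0,-1.46,50],
  [-36,-376,0,0,0,-1.46,50],
  [-36,-376,0,0,0,-1.46,50],
  [-36,-376,-60,0,0,-1.46,50],
  [-36,-376,-110,0,0,-1.46,50],
  [-36,-376,-126,0,0,-1.46,50],
  [-36,-376,-126,0,0,-1.46,50],
  [-36,-376,-126,0,0,-1.46,10],
  [-36,-376,-126,0,0,-1.46,10],
  [-36,-376,-126,0,0,-1.46,10],
  [-36,-376,-126,0,0,-1.46,10],
  [-36,-376,-126,0,0,-1.46,10],
  [-36,-376,-80,0,0,-1.46,10],
  [-36,-376,-20,0,0,-1.46,10],
  [-36,-376,0,0,0,-1.46,10],
])

```text
clock: 16.62
tool_pos: [509.9, -30.8, 194.3]
eef_rot: [[0.878, 0.479, 0.005], [0.479, -0.878, -0.001], [0.004, 0.003, -1.0]]
force: [-0.5, -0.2, -1.6]
finger_gap: 0.296
finger_force: 25.0
```

Emit:
jog_arm([
  [62,366,0,0,0,0,10],
  [62,366,0,0,0,0,10],
  [62,366,0,0,0,0,10],
  [62,366,0,0,0,0,10],
  [62,366,0,0,0,0,10],
  [62,366,0,0,0,0,10],
  [62,366,0,0,0,0,10],
  [62,366,0,0,0,0,10],
  [62,366,-60,0,0,0,10],
  [62,366,-105,0,0,0,10],
  [62,366,-115,0,0,0,10],
  [62,366,-115,0,0,0,45],
  [62,366,-115,0,0,0,45],
  [62,366,-115,0,0,0,45],
  [62,366,-70,0,0,0,50],
  [62,366,-10,0,0,0,50],
  [62,366,0,0,0,0,50],
])

```text
clock: 18.75
tool_pos: [572.3, 336.0, 196.2]
eef_rot: [[0.878, 0.479, 0.007], [0.479, -0.878, 0.004], [0.008, 0.0, -1.0]]
force: [-0.3, -0.5, -0.6]
finger_gap: 0.53
finger_force: 0.0
```

Emit:
jog_arm([
  [32,-461,0,0,0,-0.5,50],
  [32,-461,0,0,0,-0.5,50],
  [32,-461,0,0,0,-0.5,50],
  [32,-461,0,0,0,-0.5,50],
  [32,-461,0,0,0,-0.5,50],
  [32,-461,0,0,0,-0.5,50],
  [32,-461,0,0,0,-0.5,50],
  [32,-461,0,0,0,-0.5,50],
  [32,-461,-60,0,0,-0.5,50],
  [32,-461,-110,0,0,-0.5,50],
  [32,-461,-126,0,0,-0.5,50],
  [32,-461,-126,0,0,-0.5,50],
  [32,-461,-126,0,0,-0.5,10],
  [32,-461,-126,0,0,-0.5,10],
  [32,-461,-126,0,0,-0.5,10],
  [32,-461,-126,0,0,-0.5,10],
  [32,-461,-126,0,0,-0.5,10],
  [32,-461,-80,0,0,-0.5,10],
  [32,-461,-20,0,0,-0.5,10],
  [32,-461,0,0,0,-0.5,10],
])

```text
clock: 21.25
tool_pos: [603.9, -125.9, 194.9]
eef_rot: [[1.0, -0.0, 0.005], [-0.0, -1.0, -0.001], [0.005, 0.001, -1.0]]
force: [-0.4, -0.1, -1.1]
finger_gap: 0.292
finger_force: 25.0
```

Held (27.4 mm, which fits chip2). To the bin at about (548,318).

Emit:
jog_arm([
  [-54,444,0,0,0,0,10],
  [-54,444,0,0,0,0,10],
  [-54,444,0,0,0,0,10],
  [-54,444,0,0,0,0,10],
  [-54,444,0,0,0,0,10],
  [-54,444,0,0,0,0,10],
  [-54,444,0,0,0,0,10],
  [-54,444,0,0,0,0,10],
  [-54,444,0,0,0,0,10],
  [-54,444,-60,0,0,0,10],
  [-54,444,-105,0,0,0,10],
  [-54,444,-110,0,0,0,10],
  [-54,444,-110,0,0,0,45],
  [-54,444,-110,0,0,0,45],
  [-54,444,-110,0,0,0,45],
  [-54,444,-70,0,0,0,50],
  [-54,444,-10,0,0,0,50],
  [-54,444,0,0,0,0,50],
])

```text
clock: 23.5
tool_pos: [550.3, 319.0, 195.9]
eef_rot: [[1.0, -0.0, 0.007], [-0.0, -1.0, 0.004], [0.007, -0.004, -1.0]]
force: [-0.0, 0.7, -0.3]
finger_gap: 0.533
finger_force: 0.0
```

Emit:
jog_arm([
  [-57,-428,0,0,0,1.35,50],
  [-57,-428,0,0,0,1.35,50],
  [-57,-428,0,0,0,1.35,50],
  [-57,-428,0,0,0,1.35,50],
  [-57,-428,0,0,0,1.35,50],
  [-57,-428,0,0,0,1.35,50],
  [-57,-428,0,0,0,1.35,50],
  [-57,-428,0,0,0,1.35,50],
  [-57,-428,-60,0,0,1.35,50],
  [-57,-428,-110,0,0,1.35,50],
  [-57,-428,-126,0,0,1.35,50],
  [-57,-428,-126,0,0,1.35,50],
  [-57,-428,-126,0,0,1.35,10],
  [-57,-428,-126,0,0,1.35,10],
  [-57,-428,-126,0,0,1.35,10],
  [-57,-428,-126,0,0,1.35,10],
  [-57,-428,-126,0,0,1.35,10],
  [-57,-428,-80,0,0,1.35,10],
  [-57,-428,-20,0,0,1.35,10],
  [-57,-428,0,0,0,1.35,10],
])

```text
clock: 26.0
tool_pos: [492.9, -109.9, 194.1]
eef_rot: [[0.219, 0.976, 0.005], [0.976, -0.219, -0.001], [-0.0, 0.005, -1.0]]
force: [0.3, -0.8, -1.8]
finger_gap: 0.255
finger_force: 25.0
```

Emit:
jog_arm([
  [88,437,0,0,0,0,10],
  [88,437,0,0,0,0,10],
  [88,437,0,0,0,0,10],
  [88,437,0,0,0,0,10],
  [88,437,0,0,0,0,10],
  [88,437,0,0,0,0,10],
  [88,437,0,0,0,0,10],
  [88,437,0,0,0,0,10],
  [88,437,0,0,0,0,10],
  [88,437,-60,0,0,0,10],
  [88,437,-105,0,0,0,10],
  [88,437,-110,0,0,0,10],
  [88,437,-110,0,0,0,45],
  [88,437,-110,0,0,0,45],
  [88,437,-110,0,0,0,45],
  [88,437,-70,0,0,0,50],
  [88,437,-10,0,0,0,50],
  [88,437,0,0,0,0,50],
])

```text
clock: 28.25
tool_pos: [581.2, 328.0, 196.1]
eef_rot: [[0.219, 0.976, 0.007], [0.976, -0.219, 0.004], [0.005, 0.006, -1.0]]
force: [0.5, -0.0, -1.2]
finger_gap: 0.532
finger_force: 0.0
```

Emit:
jog_arm([
  [-191,-702,10,0,0,0.22,80],
  [-191,-702,10,0,0,0.22,80],
  [-191,-702,10,0,0,0.22,80],
  [-191,-702,10,0,0,0.22,80],
  [-191,-702,10,0,0,0.22,80],
  [-191,-702,10,0,0,0.22,80],
  [-191,-702,10,0,0,0.22,80],
  [-191,-702,10,0,0,0.22,80],
  [-191,-702,10,0,0,0.22,80],
  [-191,-702,10,0,0,0.22,80],
  [-191,-702,10,0,0,0.22,80],
  [-191,-702,10,0,0,0.22,80],
  [-191,-702,10,0,0,0.22,80],
  [-191,-702,10,0,0,0.22,80],
  [-191,-702,10,0,0,0.22,80],
])

```text
clock: 30.12
tool_pos: [389.4, -373.7, 200.5]
eef_rot: [[-0.0, 1.0, 0.0], [1.0, 0.0, -0.0], [-0.0, 0.0, -1.0]]
force: [-0.0, -0.3, 0.0]
finger_gap: 0.851
finger_force: 0.0
```

Run:
```python
from h import *
t,ct=shot("top"); im,cm=shot("wrist")
print(monitor.get_obs()["tool_pos"])
c=proj(cm,[(389,-328,38)])[0]; print("tin expected",c)
a=cv2.resize(t[170:295,125:345],None,fx=2.5,fy=2.5,interpolation=3)
b=im.copy(); a2=np.zeros((420,a.shape[1],3),np.uint8); a2[:a.shape[0]]=a
v=np.hstack([a2,b]); v=cv2.resize(v,None,fx=.71,fy=.71); print(v.shape)
cv2.imwrite("pics/c1.png",v); cv2.imwrite("pics/wt.png",im)
```

```text
[ 389.38646732 -373.90989167  200.62293493]
tin expected [280.13601564 148.42489702]
(298, 788, 3)
```

View pics/c1.png

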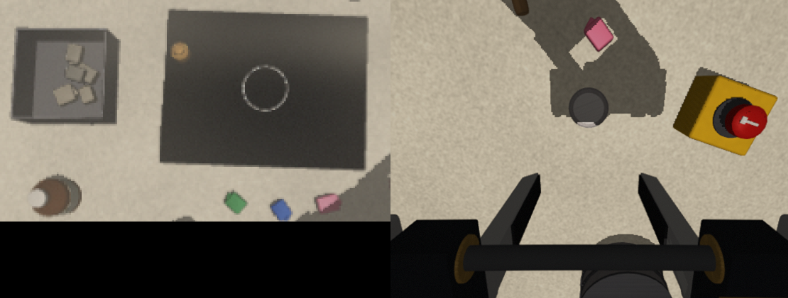

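The combined view shows five chips inside the bin (left), a clear deck with the ring visible, and the tin at about wrist px (279,151), with the stop to its right. Next I'll measure the tin and ring.

Run:
```python
from h import *
from scipy.optimize import least_squares
im,cm=shot("wrist"); g=cv2.medianBlur(cv2.cvtColor(im,cv2.COLOR_BGR2GRAY),3)
c=cv2.HoughCircles(g[90:220,220:345],cv2.HOUGH_GRADIENT,1,10,param1=60,param2=10,minRadius=22,maxRadius=32)
for q in c[0][:4]: print("tin",q, ray(cm,[q[:2]+[220,90]],38))
b=g[125:190,245:315]; print(b[::8,::6])
# ring from wrist picture w1 at known pose
w=cv2.imread("pics/w1.png"); cc=capture("wrist")
o=dict(tool_pos=[629.9,.2,280.4],eef_rot=[[-1,.003,0],[.003,1,0],[0,0,-1]]); cw=cam(cc,o)
gw=cv2.cvtColor(w,cv2.COLOR_BGR2GRAY)
def fit(gg,cmx,th,c0):
    yy,xx=np.nonzero(gg>th); P=ray(cmx,np.c_[xx,yy],60)
    for it in range(4):
        r=np.hypot(*(P-c0).T); s=P[(r>33)&(r<41)] if it else P[(r>31)&(r<44)]
        f=least_squares(lambda p:np.hypot(*(s-p[:2]).T)-p[2],[*c0,37],loss="soft_l1"); c0=f.x[:2]
    return f.x.round(1),len(s)
print("ring w",fit(gw,cw,110,np.array([552,2.])))
t,ct=shot("top"); print("ring top",fit(cv2.cvtColor(t,cv2.COLOR_BGR2GRAY),ct,80,np.array([552,2.])))
r=im[95:215,225:335]; cv2.imwrite("pics/tin.png",cv2.resize(r,None,fx=4,fy=4))
```

```text
tin [59.5 61.5 27.9] [[ 388.35378117 -331.19973474]]
tin [105.5  39.5  30.3] [[ 433.92166842 -309.58310657]]
tin [25.5 19.5 26.6] [[ 355.2037223  -290.70120251]]
[[ 80  80  79  77  49  46  47  46  77  80  80  76]
 [ 80  81  66  47  63  67  67  67  48  47  82  82]
 [ 80  78  47  66  66  67  67  65  66  48  68  81]
 [ 77  54  57  67  64  66  66  67  67  65  46  82]
 [ 79  64  54  65  65  65  65  66  66  66  46  80]
 [182 165  45  75 116  64  65  65  65  45 180 184]
 [174 186 185 116 164 170 175  88  46 181 181 182]
 [185 184 179 184 181 180 181 186 180 186 180 178]
 [176 181 179 180 186 177 181 184 182 182 186 187]]
ring w (array([5.535e+02, 3.000e-01, 3.690e+01]), 628)
ring top (array([553.8,   2.4,  37. ]), 116)
```

View pics/tin.png

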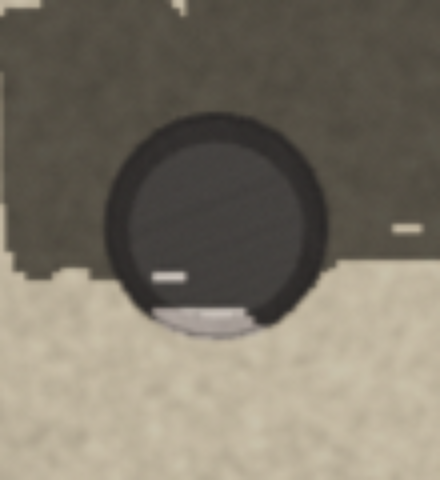

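The tin rim's outline is centred at wrist px (279,151) with a 28 px radius, which gives the tin at (388.4,-331). Both views put the ring at about (553.6,1.3).

Emit:
jog_arm([
  [0,44,-50,0,0,0,82],
  [0,44,-110,0,0,0,82],
  [0,44,-160,0,0,0,82],
  [0,44,-185,0,0,0,82],
  [0,44,-192,0,0,0,82],
  [0,44,-192,0,0,0,82],
  [0,44,-192,0,0,0,40],
  [0,44,-192,0,0,0,40],
  [0,44,-192,0,0,0,40],
  [0,44,-192,0,0,0,40],
  [0,44,-192,0,0,0,40],
  [0,44,-160,0,0,0,40],
  [0,44,-110,0,0,0,40],
  [0,44,-50,0,0,0,40],
  [0,44,-40,0,0,0,40],
], squeeze=30)

```text
clock: 32.25
tool_pos: [389.9, -331.6, 164.0]
eef_rot: [[0.001, 1.0, 0.004], [1.0, -0.001, -0.004], [-0.004, 0.004, -1.0]]
force: [-0.9, -0.1, -3.5]
finger_gap: 0.591
finger_force: 30.0
```

Emit:
jog_arm([
  [165,333,0,0,0,0,40],
  [165,333,0,0,0,0,40],
  [165,333,0,0,0,0,40],
  [165,333,0,0,0,0,40],
  [165,333,0,0,0,0,40],
  [165,333,0,0,0,0,40],
  [165,333,0,0,0,0,40],
  [165,333,-40,0,0,0,40],
  [165,333,-75,0,0,0,40],
  [165,333,-82,0,0,0,40],
  [165,333,-82,0,0,0,40],
  [165,333,-82,0,0,0,40],
  [165,333,-82,0,0,0,40],
  [165,333,-82,0,0,0,40],
])

```text
clock: 34.0
tool_pos: [554.2, 2.3, 79.0]
eef_rot: [[0.001, 1.0, 0.001], [1.0, -0.001, -0.0], [-0.0, 0.001, -1.0]]
force: [0.1, 0.8, -3.1]
finger_gap: 0.593
finger_force: 30.0
```

Emit:
jog_arm([
  [-1,-1,-5,0,0,0,40],
  [-1,-1,-8,0,0,0,40],
  [-1,-1,-9.5,0,0,0,40],
  [-1,-1,-9.5,0,0,0,40],
  [-1,-1,-9.5,0,0,0,40],
])

```text
clock: 34.62
tool_pos: [553.0, 1.3, 69.0]
eef_rot: [[0.001, 1.0, 0.0], [1.0, -0.001, -0.0], [-0.0, 0.0, -1.0]]
force: [-0.5, 0.1, -0.5]
finger_gap: 0.593
finger_force: 30.0
```

Emit:
jog_arm([
  [0,0,-0.5,0,0,0,40],
  [0,0,-0.5,0,0,0,85],
  [0,0,-0.5,0,0,0,85],
  [0,0,-0.5,0,0,0,85],
  [0,0,20,0,0,0,85],
  [0,0,80,0,0,0,85],
  [0,0,130,0,0,0,85],
  [-80,-80,130,0,0,0,85],
  [-80,-80,130,0,0,0,85],
  [-80,-80,130,0,0,0,85],
  [-80,-80,130,0,0,0,85],
])

```text
clock: 36.0
tool_pos: [473.4, -78.5, 199.2]
eef_rot: [[0.001, 1.0, 0.001], [1.0, -0.001, 0.0], [0.0, 0.001, -1.0]]
force: [-0.3, 0.3, 0.4]
finger_gap: 0.904
finger_force: 0.0
```

Run:
```python
from h import *
t,ct=shot("top"); s,cs=shot("scene")
a=cv2.resize(t[165:300,120:420],None,fx=2.6,fy=2.6,interpolation=3)
cv2.imwrite("pics/c2.png",np.vstack([a[:, :780],cv2.resize(s[140:360,110:410],None,fx=.8,fy=.8)[:, :240].repeat(1,1) if 0 else np.zeros((1,780,3),np.uint8)]))
print(proj(ct,[(553.6,1.3,60),(553.6,1.3,98)]))
g=cv2.cvtColor(t,cv2.COLOR_BGR2GRAY)
c=cv2.HoughCircles(cv2.resize(g[190:250,240:310],None,fx=4,fy=4,interpolation=2),cv2.HOUGH_GRADIENT,1,20,param1=80,param2=15,minRadius=34,maxRadius=46)
for q in (c[0][:3] if c is not None else []): print(q, ray(ct,[q[:2]/4+[240,190]],98))
```

```text
[[274.28742575 219.40112475]
 [274.23422164 217.67791709]]
[137.5 127.5  44.3] [[541.44837561   0.80705256]]
```

View pics/c2.png

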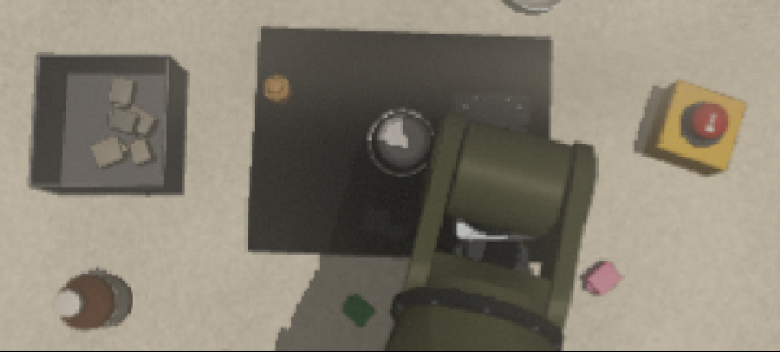

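Top view: five chips in the bin, the tin concentric in the ring at crop (402,141), weight and bottle undisturbed. I'll measure the mushroom from the wrist before turning it.

Emit:
jog_arm([
  [102,-300,0,0,0,0,60],
  [102,-300,0,0,0,0,60],
  [102,-300,0,0,0,0,60],
  [102,-300,0,0,0,0,60],
  [102,-300,0,0,0,0,60],
  [102,-300,0,0,0,0,60],
  [102,-300,0,0,0,0,60],
  [102,-300,0,0,0,0,60],
])

```text
clock: 37.1
tool_pos: [575.4, -377.2, 199.4]
eef_rot: [[-0.001, 1.0, 0.0], [1.0, 0.001, -0.0], [-0.0, 0.0, -1.0]]
force: [-0.0, 0.3, 0.7]
finger_gap: 0.636
finger_force: 0.0
```

```bash
cat > st.py <<'E'
from h import *
im,cm=shot("wrist"); h=cv2.cvtColor(im,cv2.COLOR_BGR2HSV)
p=proj(cm,[(574.6,-340.4,108)])[0]; print(monitor.get_obs()["tool_pos"],"exp px",p)
m=(((h[...,0]<9)|(h[...,0]>172))&(h[...,1]>110)).astype(np.uint8); m=cv2.morphologyEx(m,cv2.MORPH_CLOSE,np.ones((15,15)))
n,l,s,c=cv2.connectedComponentsWithStats(m); k=1+np.argmax(s[1:,4]); print(s[k],c[k])
ys,xs=np.nonzero(l==k); (u,r)=cv2.minEnclosingCircle(np.c_[xs,ys].astype(np.float32))[0:2]
for z in(95,108): print(z,ray(cm,[c[k],u],z),r)
x,y=map(int,p); cv2.imwrite("pics/st.png",cv2.resize(im[max(0,y-75):y+75,max(0,x-90):x+90],None,fx=3,fy=3))
t,ct=shot("top"); g=cv2.cvtColor(t,cv2.COLOR_BGR2GRAY)
a=cv2.resize(t[195:245,245:305],None,fx=9,fy=9,interpolation=2); cv2.imwrite("pics/tn.png",a)
E
python3 st.py
```

```text
[ 575.32811868 -377.33935908  199.68748266] exp px [279.74597538 169.43831389]
[ 256  143   49   49 1855] [279.62102426 166.87708895]
95 [[ 574.49410628 -340.45912813]
 [ 574.58568467 -340.75088054]] 24.743881225585938
108 [[ 574.49640672 -338.3091396 ]
 [ 574.58378621 -338.58751508]] 24.743881225585938
```

View pics/st.png

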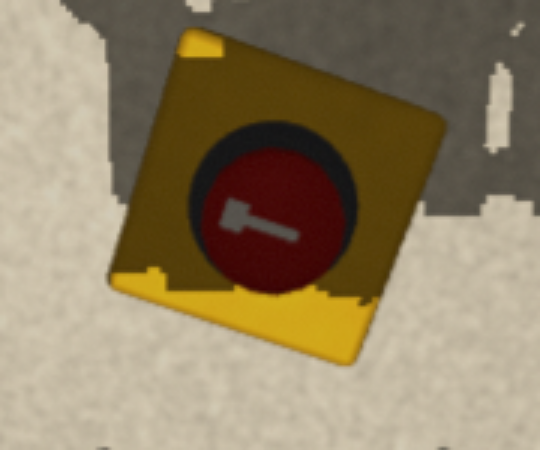

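View pics/tn.png

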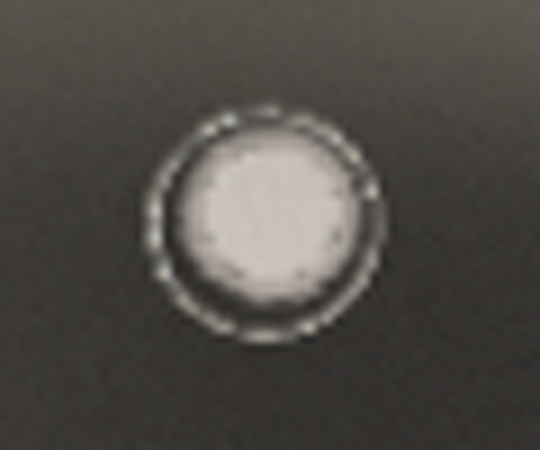

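The mushroom is centred at crop (274,221), which gives (574.5,-339.5). The tin is concentric in the ring at crop (267,218).

Emit:
jog_arm([
  [0,39,-40,0,0,0,60],
  [0,39,-70,0,0,0,60],
  [0,39,-70,0,0,0,60],
  [0,39,-70,0,0,0,60],
  [0,39,-70,0,0,0,60],
], squeeze=10)

```text
clock: 37.83
tool_pos: [575.4, -340.2, 130.7]
eef_rot: [[0.001, 1.0, 0.002], [1.0, -0.001, -0.001], [-0.001, 0.002, -1.0]]
force: [0.0, 0.9, 0.8]
finger_gap: 0.638
finger_force: 0.0
```

Emit:
jog_arm([
  [-1,0,-35,0,0,0,60],
  [-1,0,-50,0,0,0,60],
  [-1,0,-53,0,0,0,60],
  [-1,0,-53,0,0,0,60],
  [-1,0,-53,0,0,0,30],
  [-1,0,-53,0,0,0,30],
  [-1,0,-53,0,0,0,30],
  [-1,0,-53,0,0,0,30],
])

```text
clock: 38.83
tool_pos: [574.9, -339.8, 76.8]
eef_rot: [[0.001, 1.0, 0.002], [1.0, -0.001, -0.001], [-0.001, 0.002, -1.0]]
force: [5.1, 0.2, 0.2]
finger_gap: 0.418
finger_force: 10.0
```

Gripped at 39.3 mm. Now I'll turn it clockwise while following the rise.

Emit:
jog_arm([
  [0,0,0.5,0,0,-0.1,30],
  [0,0,1.1,0,0,-0.2,30],
  [0,0,1.6,0,0,-0.3,30],
  [0,0,2.2,0,0,-0.4,30],
  [0,0,2.7,0,0,-0.5,30],
  [0,0,3.3,0,0,-0.6,30],
  [0,0,3.8,0,0,-0.7,30],
  [0,0,4.4,0,0,-0.8,30],
  [0,0,4.9,0,0,-0.9,30],
  [0,0,5.5,0,0,-1.0,30],
  [0,0,6,0,0,-1.1,30],
  [0,0,6.2,0,0,-1.14,30],
  [0,0,6.2,0,0,-1.14,30],
  [0,0,6.2,0,0,-1.14,30],
])

```text
clock: 40.58
tool_pos: [575.5, -340.6, 83.1]
eef_rot: [[0.909, 0.417, 0.005], [0.417, -0.909, -0.003], [0.003, 0.004, -1.0]]
force: [10.9, -5.6, -2.1]
finger_gap: 0.424
finger_force: 10.0
```

Release, rise straight up, and back off to look.

Emit:
jog_arm([
  [0,0,0,0,0,0,60],
  [0,0,0,0,0,0,60],
  [0,0,0,0,0,0,60],
  [0,0,40,0,0,0,60],
  [0,0,100,0,0,0,60],
  [0,0,120,0,0,0,60],
  [0,-38,120,0,0,1.14,60],
  [0,-38,120,0,0,1.14,60],
  [0,-38,120,0,0,1.14,60],
  [0,-38,120,0,0,1.14,60],
  [0,-38,120,0,0,1.14,60],
  [0,-38,120,0,0,1.14,60],
  [0,-38,120,0,0,1.14,60],
  [0,-38,120,0,0,1.14,60],
  [0,-38,120,0,0,1.14,60],
])

```text
clock: 42.45
tool_pos: [573.9, -377.7, 202.1]
eef_rot: [[0.003, 1.0, -0.0], [1.0, -0.003, 0.0], [0.0, -0.0, -1.0]]
force: [-0.2, -0.1, 0.7]
finger_gap: 0.644
finger_force: 0.0
```

```bash
sed -i 's/pics\/st.png/pics\/st2.png/; s/pics\/tn.png/pics\/tn2.png/' st.py; sed -i 's/t\[195:245,245:305\],None,fx=9,fy=9/t[165:300,120:420],None,fx=2.6,fy=2.6/' st.py; python3 st.py
```

```text
[ 573.93832971 -377.67433354  202.13432179] exp px [281.35453497 168.28910072]
[ 257  143   50   49 1891] [281.10576415 166.90269699]
95 [[ 574.43959528 -341.40654747]
 [ 574.46634483 -341.42574611]] 24.889863967895508
108 [[ 574.39813363 -339.25733787]
 [ 574.42366837 -339.27566462]] 24.889863967895508
```

View pics/st2.png

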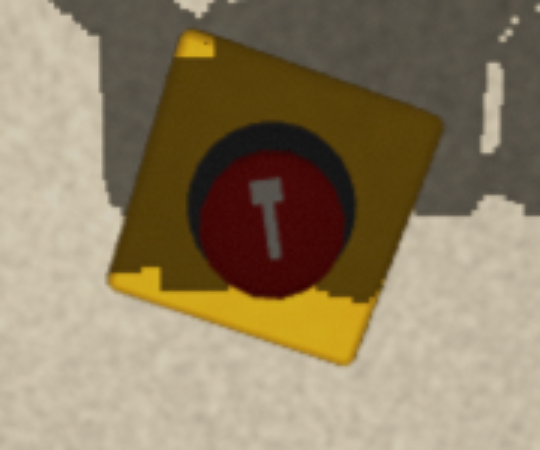

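View pics/tn2.png

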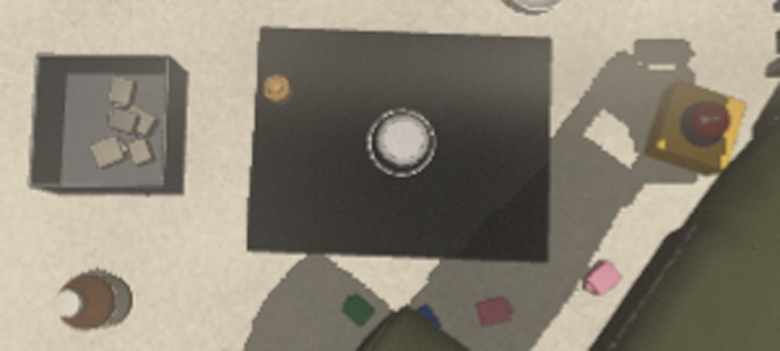

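The arrow turned about 65° clockwise, from pointing left at crop (230,215) to pointing up at (266,190), so the mushroom is at its end stop. Five chips are in the bin, the tin is on the ring at (402,141), and the arm is clear.

```bash
python3 -c "
from station import job; print(job.sign_off())"
```

```text
the job is handed in; nothing more can be done
None
```

I handed the job in; by my own camera checks everything is in place, though the sign-off gave no verdict: the stop was pressed first, all five chips are in the bin, the tin is centred on the ring, and the mushroom is turned clockwise back up to its end stop.

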